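# Unlock the breakfast caddy and bring the jam round

### The arm

A 6-joint arm with a two-finger parallel gripper is mounted at the origin on the work surface. World frame = base frame: x ahead of the robot, y to its left, z up, the work surface at z = 0. Lengths are in mm, angles in rad, forces in N, time in s.
With the tool pointing down it reaches from about 375 to 900 mm from the base axis. Payload 3.1 kg.
Tool frame: the origin (TCP) lies at the very end of the fingers, on their centre line; the grasp point (between the pads) lies 19 mm behind it (robot.grasp_offset is the y of the grasp point in the tool frame, in mm); y points along the fingers, x is the direction in which the jaws open and shut, and the axes are right-handed (so a half turn about y gives the same grasp; the last joint's range is limited). The gripper opens to 87 mm and grips with 3 to 60 N. Pads are 19 mm wide; open, the fingers measure 117 mm over their backs; the gripper's body (75 mm by 190 mm) begins 51 mm behind the grasp point.
Start: joints at [1.006, 0.527, 1.433, -0, 1.181, -0.178], TCP at [235.146, 579.054, 222.548] pointing down, gripper open.
Joint ranges: [-3.08, 3.08], [-0.75, 2.2], [0.22, 2.44], [-1.43, 4.57], [0, 2.65], [-2.85, 2.85]. Speed limits (rad/s): [2.79, 2.79, 3.14, 3.14, 3.14, 3.14].

### API

Orientations are given as a unit quaternion [x, y, z, w].
In Python, from plant import robot gives the robot as it stands.
- The arm moves only by the tool apply_moves, never from a script. Its argument "commands" is a list of rows, each a list of 3 entries, a list of its own where there are three numbers: the shift along the tool's x, y, z in m, then the turn, a rotation vector about the tool's x, y, z in rad, then the gripper's target within -1 to 1 (fully open at 1, half-way at 0, shut at -1). In form: [[[dx, dy, dz], [wx, wy, wz], fingers], ...]. A call has 1 to 20 rows; each row shifts and turns the pose as measured when the row begins, along the tool's axes as they then stand; what a row does not reach is not made up. A row lasts 1/12 s, in which the tool goes at most 41.7 mm and 7.16 degrees, less where a joint would pass 70% of its speed; a pose out of reach is approached as far as the arm can. A call is refused whole if a number of a shift passes 0.0417 or a number of a turn 0.125, either way. A call with a gripper value outside its range is refused whole. The fingers move at their own pace and stop on an object; the grip force is fixed at half the most. Time passes only in rows, so rows that do not move let the fingers close. It gives the time, the measured TCP pose, the force and the opening at its end, in the units of the state.
- robot.observe(): the state, without advancing time (a new reading comes with each control period).
- robot.read_camera(name): name is "side" or "top"; returns (picture, depth): 384x512x3 uint8, red, green, blue; 384x512 float32, mm along the optical axis (not along the pixel's ray), 0 where there is no reading.
- robot.get_calibration(name): a dict with "mtx" (3x3 intrinsics, pixels), "camera_from_world" (4x4, takes a point from world to camera coordinates). Camera axes: x right, y down, z forward; pixel columns grow to the right and rows downward; lengths in mm; the calibration is good to about 2 mm. A picture is of the moment at which its call begins. get_calibration takes no time and is no camera call.
- robot.hand_in(): hands the job in, once; it reports no verdict.
The state is a dict: "t": time; "q": joint angles; "qvel": joint speeds; "tau": joint torques, N m; "tcp_pos": TCP position; "tool_rot": TCP orientation; "force": force on the tool from outside, world axes, zero at the start; "ft_torque": the same for the moment, N m; "gripper_width": opening from 0.0 (shut) to 1.0 (fully open).
Only numpy, scipy, OpenCV 4.12 (cv2) and the standard library are available. Lean on these libraries where they do the work, as an engineer would, in place of code of your own. Each camera call takes 0.05 s, during which the arm holds its last target. There are 200 camera calls.

### The job

Free the revolving caddy for breakfast: draw the spring-loaded black T-handle of its rim lock straight up, gently, until you feel the end of its travel, give it a quarter turn and let it down into its rest notch, so that it stays up by itself when you let go. Then turn the caddy (the loop on top is its handle) until the jam pot with the blue band stands right beside the beige plate, and let go. Do not force the lock or turn the caddy hard against a pin that is still in, keep your fingers off the crockery and keep it standing, and leave the rest of the table as it is.

Things in the scene. Friction and masses are not known exactly. Their poses are not given: they have to be found in the camera images.
- caddy: the fixed foot of the chrome two-tier caddy, a disc 240 mm across held to the glass by suction pads. Origin: on the glass on the axis of rotation; z up. A bracket of the foot reaches out along its -y, rises outside the rim (up to 196 mm from the axis, 74 mm high) and carries the rim lock 157 mm from the axis.
- carousel: all that turns on the foot: lower tray (338 mm across, top 40 mm above the glass, rail of radius 130 mm, 58 mm high), post, upper tier (132 mm across, top at 135 mm), loop. Origin as the caddy's; its x runs along the loop's bar and is parallel to the caddy's x while locked. Once the pin is out it turns either way without end, and its friction (0.12 N m) keeps it where it is left.
- loop (a point): middle of the top bar of the carrying loop, on the axis of rotation, 260 mm above the glass. The bar is round, 10 mm thick, straight for 52 mm along the carousel's x axis; the opening under it is 30 mm high, 58 mm wide.
- tee: black T-handle of the sprung lock plunger, 38 mm long (its x), 12 mm wide (y), 16 mm high. Origin: its centre, 140 mm above the glass when locked, with free room of 40 mm all round; the top of the sleeve is 26 to 46 mm below it. Locked, its x is parallel to the caddy's x. It slides along z and turns about z. Spring: 4 N at the start of the pull, 0.2 N more per mm; it snaps down if let go.
- jam_pot: white porcelain jam pot with a slotted lid and a blue band and knob, 70 mm across, 82 mm high, loose on the lower tray about 90 mm from the axis, left or right (it swaps with the pitcher). Origin: centre of its underside.
- pitcher: small stainless milk pitcher, 66 mm across, 72 mm high, handle along its -y; loose on the lower tray. Origin: centre of its underside. Bystander.
- egg_cup: white egg cup, 46 mm across, 46 mm high, loose on the upper tier. Origin: centre of its underside. Bystander.
- spreader: bamboo spreader, 130 x 22 x 5 mm, lying on the lower tray. Origin: middle of its underside, x along it. Bystander.
- plate: beige ceramic plate, 200 mm across, 18 mm high, on the glass beside the caddy, its centre 288 to 305 mm from the caddy's axis, on the side away from the lock. Origin: centre of its underside. It stays where it is.
- mug: terracotta mug, 80 mm across, 92 mm high. Origin: centre of its underside. Bystander.
- tumbler: clear glass tumbler, 68 mm across, 95 mm high. Origin: centre of its underside. Bystander.
- shaker: salt shaker, dark wood with steel top, 38 mm across, 63 mm high. Origin: centre of its underside. Bystander.
- spoon: steel spoon, 170 mm long, lying on the glass. Origin: on its underside, x along it. Bystander.
- cross_pin (a point): square brass cross pin (4 x 4 mm) through the plunger, 25 mm long along the handle's x, 54 mm below its centre. Locked, it lies in a deep slot of the sleeve's square top and cannot turn until lifted over it; a quarter turn either way then brings it over the rest notch, 3 mm deep and 6.6 mm wide (handle along the caddy's y). Let go there, the handle stays 7 to 27 mm above its locked height.
- lock (a point): on the lock's axis, top of the bracket arm, 74 mm up. The sleeve (25 mm across) is screwed in to another depth each time, so a hard stop ends the pull after 12 to 32 mm: not told, it must be felt. The cross pin clears the sleeve's top only 2 mm below the stop; its seat in the notch is 5 mm below the stop. Over 18 N on stop or notch, or on the slot by twisting too low, is forcing it.
Things that resemble listed ones, but are neither listed nor needed, are in the scene too. Leave any orange look-alike of the plate alone.

How it is judged:
By the outcome, as a careful person would: the job done as asked, in the order asked, and still so for the second after the job is handed in, with the robot touching nothing.
It also fails if it takes over 64 s, if anything falls off the work surface, if the arm or the gripper's body presses on something with over 40 N, if the wrist force passes 120 N, or if a joint passes its speed limit or range.

## Working session

There is one attempt and no reset: what is moved stays moved. The work goes in short steps, Python scripts to look and compute and a tool call to move; the robot and the scene stay as the last step left them, time stands still between calls to the robot, and variables do not carry over. Pictures are saved under pics/ and viewed, about 8 in all and at most 12, crops included, and the job is handed in when it is done.

Besides the shell and the picture viewer there is one more tool, called after "Emit:" as name(argument=value, ...) on one line, values as JSON. apply_moves: Moves the arm, as the interface text tells. Its arguments: {"type":"object","properties":{"commands":{"type":"array","items":{"type":"array"}}},"required":["commands"]}

```bash
mkdir -p pics; cat > h.py <<'E'
import numpy as np,cv2
from plant import robot
def cal(n):
    c=robot.get_calibration(n);return np.array(c["mtx"]),np.array(c["camera_from_world"])
def grab(n,tag):
    p,d=robot.read_camera(n);np.savez(f'pics/{n}_{tag}.npz',p=p,d=d);cv2.imwrite(f'pics/{n}_{tag}.png',p[:,:,::-1]);return p,d
def ray(n,u,v):
    K,T=cal(n);R=T[:3,:3];o=-R.T@T[:3,3];return o,R.T@np.linalg.inv(K)@np.array([u,v,1.])
def onz(n,u,v,z):
    o,r=ray(n,u,v);return o+r*(z-o[2])/r[2]
def proj(n,P):
    K,T=cal(n);c=T[:3,:3]@np.array(P)+T[:3,3];q=K@c;return q[:2]/q[2]
def cloud(n,d):
    K,T=cal(n);h,w=d.shape;u,v=np.meshgrid(np.arange(w),np.arange(h))
    c=np.stack([u,v,np.ones_like(u)],-1)@np.linalg.inv(K).T*d[...,None]
    return (c-T[:3,3])@T[:3,:3]
E
python3 - <<'E'
from h import *
for n in("top","side"):
    grab(n,0);K,T=cal(n);print(n,K.tolist(),(-T[:3,:3].T@T[:3,3]).round(),T[:3,:3].round(2).tolist())
print(robot.observe())
a=cv2.imread('pics/top_0.png');b=cv2.imread('pics/side_0.png')
cv2.imwrite('pics/a.png',cv2.resize(a,(768,576)));cv2.imwrite('pics/b.png',cv2.resize(b,(768,576)))
E
```

```text
top [[445.5101977852231, 0.0, 253.77506751360443], [0.0, 445.5101977852231, 187.97710047972953], [0.0, 0.0, 1.0]] [ 241.   91. 1720.] [[-0.0, -1.0, -0.0], [-0.99, 0.01, -0.13], [0.13, 0.0, -0.99]]
side [[498.84967037560165, 0.0, 252.9835120664901], [0.0, 498.84967037560165, 187.843538523252], [0.0, 0.0, 1.0]] [ 389. 1322. 1266.] [[-1.0, -0.06, 0.0], [-0.04, 0.66, -0.75], [0.04, -0.75, -0.66]]
{'t': 0.1, 'q': array([ 1.00650248e+00,  5.28388773e-01,  1.43374192e+00, -1.89115112e-06,
        1.18138968e+00, -1.78511443e-01]), 'qvel': array([-0.00011173, -0.00266419, -0.00271101,  0.00083081, -0.00202385,
       -0.00077768]), 'tau': array([ 1.62622960e-04, -4.40980875e+01, -1.77150142e+01,  6.35664468e-02,
        5.33925800e-02, -4.19518653e-05]), 'tcp_pos': array([234.80989634, 578.52432161, 221.67017205]), 'tool_rot': array([ 0.58685001,  0.39425472, -0.39550217, -0.58630054]), 'force': array([ 0.28385666,  0.12477189, -0.21813263]), 'ft_torque': array([ 0.01645689, -0.02377166,  0.00819238]), 'gripper_width': 1.0010428315005175}
```

View pics/a.png

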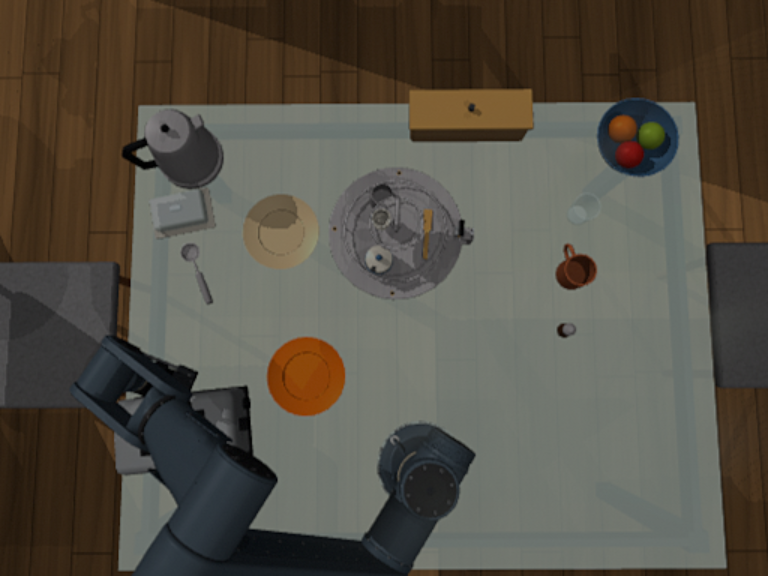

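View pics/b.png

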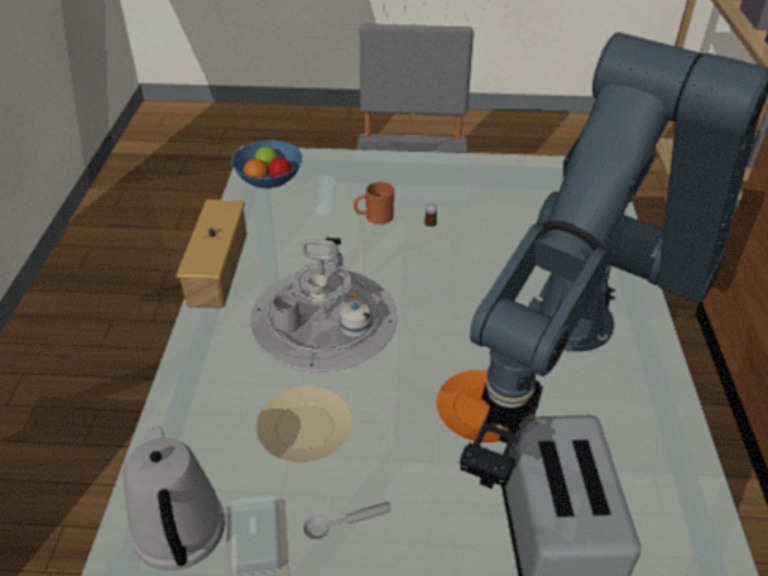

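Top view (768 px scale): caddy centre about (396,233), tee about (463,230), jam pot (378,258), beige plate (281,231). In the side view the loop is at (322,250) and the tee at (333,241). Next I zoom in and measure.

```bash
python3 - <<'E'
from h import *
t=cv2.imread('pics/top_0.png');s=cv2.imread('pics/side_0.png')
a=cv2.resize(t[105:205,215:325],None,fx=5,fy=5,interpolation=cv2.INTER_CUBIC)
b=cv2.resize(s[150:250,160:270],None,fx=5,fy=5,interpolation=cv2.INTER_CUBIC)
o=cv2.convertScaleAbs(np.hstack([a,b]),alpha=1.5);cv2.imwrite('pics/c.png',cv2.resize(o,(800,364)))
P=cloud('top',np.load('pics/top_0.npz')['d']);img=t
# plate: beige mask
hsv=cv2.cvtColor(t,cv2.COLOR_BGR2HSV)
m=cv2.inRange(hsv,(10,50,90),(30,140,255));m[:, :155]=0;m[:,220:]=0;m[:120]=0;m[190:]=0
c=max(cv2.findContours(m,0,2)[0],key=cv2.contourArea);c=cv2.convexHull(c)
(u,v),ax,an=cv2.fitEllipse(c);print('plate',u,v,ax,onz('top',u,v,16))
# tray: depth band
d=P[...,2];roi=np.zeros(d.shape,bool);roi[105:205,215:320]=1
m=(roi&(d>32)&(d<48));X=P[m][:,:2];
hull=cv2.convexHull(X.astype(np.float32));print('tray circ',cv2.minEnclosingCircle(hull),m.sum())
for lo,hi in((100,115),(115,125),(125,145),(145,170),(170,200),(240,280)):
    m=roi&(d>lo)&(d<hi);print(lo,hi,m.sum(),P[m].mean(0).round(1) if m.any() else'')
# dark tee
g=cv2.cvtColor(t,cv2.COLOR_BGR2GRAY);m=roi&(g<45);m[:,:295]=0
vv,uu=np.nonzero(m);print('tee',len(uu),uu.mean(),vv.mean(),onz('top',uu.mean(),vv.mean(),148),P[m].mean(0))
m=cv2.inRange(hsv,(95,90,50),(125,255,255));m[~roi]=0;vv,uu=np.nonzero(m);print('blue',len(uu),uu.mean(),vv.mean(),onz('top',uu.mean(),vv.mean(),120))
E
```

```text
plate 186.7096710205078 154.1015625 (49.32497787475586, 50.77726745605469) [595.20356305 357.63514019  16.        ]
tray circ ((589.8765258789062, 49.59519577026367), 182.33316040039062) 4172
100 115 247 [539.2  88.8 105.7]
115 125 18 [566.1  98.6 120. ]
125 145 751 [585.3  51.1 134.9]
145 170 210 [589.   59.3 153.1]
170 200 46 [596.1  95.2 179.9]
240 280 67 [584.3  60.2 261.5]
tee 43 307.8837209302326 153.53488372093022 [567.4400017  -98.55264237 148.        ] [ 573.62885652 -102.49331348  116.7199616 ]
blue 8 252.125 171.125 [509.16984035 102.22914645 120.        ]
```

View pics/c.png

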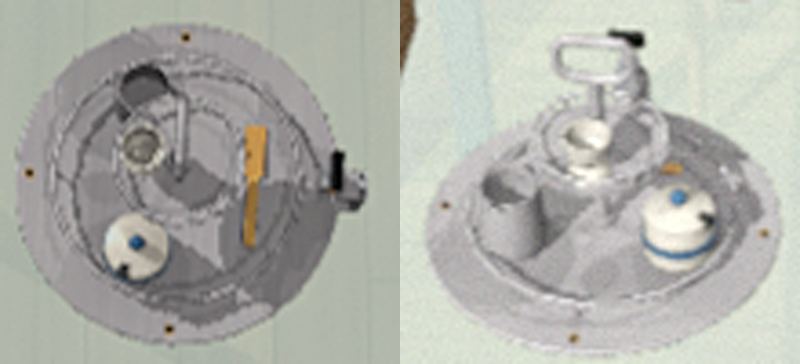

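The zoom shows four brown rim dots: top (185,37), left (29,173), bottom (168,328), right (333,188). It also shows the tee at (337,172) in the top crop and (628,38) in the side crop. The jam pot knob is at (136,242).

```bash
python3 - <<'E'
from h import *
from scipy.spatial.transform import Rotation as R
k=800/1100*5
tp=lambda x,y,z:onz('top',215+x/k,105+y/k,z)
sp=lambda x,y,z:onz('side',160+(x-400)/k,150+y/k,z)
print('top dots',[tp(*q,40).round(1) for q in((185,37),(29,173),(168,328),(333,188))])
print('side dots',[sp(*q,40).round(1) for q in((446,204),(574,338),(764,233))])
print('tee top',tp(337,172,146),'side',sp(628,38,146))
print('bar side',sp(560,40,262),sp(625,42,262),'bar top',tp(184,93,262),tp(184,150,262))
print('knob top',tp(136,242,120),'side',sp(679,197,120))
p,d=np.load('pics/top_0.npz').values();P=cloud('top',d);m=(P[...,2]>250)&(P[...,2]<272);m[:100]=0;m[210:]=0;m[:,:210]=0;m[:,320:]=0
vv,uu=np.nonzero(m);print('bar depth',uu.min(),uu.max(),vv.min(),vv.max(),P[m].mean(0),np.linalg.eigh(np.cov(P[m][:,:2].T)))
s=robot.observe();print(R.from_quat(s['tool_rot']).as_matrix().round(3))
E
```

```text
top dots [array([742.5,  48.4,  40. ]), array([595.4, 214.5,  40. ]), array([429.8,  68.7,  40. ]), array([ 577.5, -106.3,   40. ])]
side dots [array([744.8,  48.5,  40. ]), array([597.7, 217. ,  40. ]), array([431.6,  71.2,  40. ])]
tee top [572.38508831 -98.13483813 146.        ] side [575.43042427 -89.58995532 146.        ]
bar side [616.32147739  62.95481033 262.        ] [558.21843465  62.49058763 262.        ] bar top [622.99097984  55.45935159 262.        ] [569.30260758  55.89201773 262.        ]
knob top [507.5973867  101.23491465 120.        ] side [509.07215304 110.06422823 120.        ]
bar depth 263 266 131 152 [586.18338672  60.1503887  262.05116839] EighResult(eigenvalues=array([  8.14910088, 465.67557034]), eigenvectors=array([[-0.070786  , -0.99749152],
       [-0.99749152,  0.070786  ]]))
[[ 0.376 -0.001 -0.927]
 [ 0.927 -0.002  0.376]
 [-0.002 -1.     0.   ]]
```

Emit:
apply_moves(commands=[[[0, -0.025, 0], [0, -0.107, 0], -0.3], [[0, -0.03, 0], [0, -0.107, 0], -0.3], [[0, -0.03, 0], [0, -0.107, 0], -0.3], [[0, -0.03, 0], [0, 0, 0], -0.3], [[0, 0, 0], [0, 0, 0], -0.3]])

```text
t: 0.52
tcp_pos: [233.3, 576.0, 334.7]
tool_rot: [0.514, 0.482, -0.494, -0.51]
force: [0.6, 0.6, 1.3]
gripper_width: 0.707
```

Emit:
apply_moves(commands=[[[-0.0326, 0, -0.0193], [0, 0, 0], -0.3], [[-0.0326, 0, -0.0193], [0, 0, 0], -0.3], [[-0.0326, 0, -0.0193], [0, 0, 0], -0.3], [[-0.0326, 0, -0.0193], [0, 0, 0], -0.3], [[-0.0326, 0, -0.0193], [0, 0, 0], -0.3], [[-0.0326, 0, -0.0193], [0, 0, 0], -0.3], [[-0.0326, 0, -0.0193], [0, 0, 0], -0.3], [[-0.0326, 0, -0.0193], [0, 0, 0], -0.3], [[-0.0326, 0, -0.0193], [0, 0, 0], -0.3], [[-0.0326, 0, -0.0193], [0, 0, 0], -0.3], [[-0.0326, 0, -0.0193], [0, 0, 0], -0.3], [[-0.0326, 0, -0.0193], [0, 0, 0], -0.3], [[-0.0326, 0, -0.0193], [0, 0, 0], -0.3], [[-0.0326, 0, -0.0193], [0, 0, 0], -0.3], [[-0.0326, 0, -0.0193], [0, 0, 0], -0.3], [[-0.0326, 0, -0.0193], [0, 0, 0], -0.3], [[-0.0326, 0, -0.0193], [0, 0, 0], -0.3], [[-0.0326, 0, -0.0193], [0, 0, 0], -0.3], [[-0.0326, 0, -0.0193], [0, 0, 0], -0.3], [[-0.0326, 0, -0.0193], [0, 0, 0], -0.3]])

```text
t: 2.18
tcp_pos: [594.1, -116.6, 326.6]
tool_rot: [-0.506, -0.483, 0.498, 0.513]
force: [0.7, 0.7, 0.2]
gripper_width: 0.353
```

```bash
cat >> h.py <<'E'
from scipy.spatial.transform import Rotation as Ro
def to(x,y,z,yaw):
    s=robot.observe();M=Ro.from_quat(s['tool_rot']);A=M.as_matrix()
    ps=np.radians(yaw);T=np.array([[np.cos(ps),0,-np.sin(ps)],[np.sin(ps),0,np.cos(ps)],[0,-1,0]])
    print('t',s['t'],'tcp',s['tcp_pos'].round(2),'yaw',np.degrees(np.arctan2(A[1,0],A[0,0])).round(2),'F',s['force'].round(2),'M',s['ft_torque'].round(2),'w',round(s['gripper_width'],3))
    print('shift',(A.T@(np.array([x,y,z])-s['tcp_pos'])).round(1),'rot',(M.inv()*Ro.from_matrix(T)).as_rotvec().round(4))
E
python3 - <<'E'
from h import *
to(575.5,-97,200,86.2)
E
```

```text
t 2.1833 tcp [ 594.11 -116.61  326.6 ] yaw 87.77 F [0.72 0.73 0.24] M [ 0.08 -0.01 -0.  ] w 0.353
shift [ 19.9 126.8  16.5] rot [-0.0223  0.0274 -0.0085]
```

Emit:
apply_moves(commands=[[[0.0199, 0.02, 0.0165], [-0.022, 0.027, -0.0085], -0.3], [[0, 0.035, 0], [0, 0, 0], -0.3], [[0, 0.035, 0], [0, 0, 0], -0.3], [[0, 0.03, 0], [0, 0, 0], -0.3], [[0, 0, 0], [0, 0, 0], -0.3]])

```text
t: 2.6
tcp_pos: [586.3, -109.7, 201.6]
tool_rot: [0.524, 0.48, -0.478, -0.516]
force: [-0.4, 0.4, -0.3]
gripper_width: 0.346
```

```bash
python3 - <<'E'
from h import *
to(575.5,-97,170,86.2)
grab('top',1);grab('side',1)
t=cv2.imread('pics/top_1.png');s=cv2.imread('pics/side_1.png')
c=proj('side',[575,-97,140]).astype(int);e=proj('top',[575,-97,140]).astype(int);print(c,e)
f=lambda i,c:cv2.resize(i[c[1]-45:c[1]+30,c[0]-40:c[0]+40],None,fx=5,fy=5,interpolation=cv2.INTER_CUBIC)
cv2.imwrite('pics/d.png',cv2.convertScaleAbs(np.hstack([f(t,e),f(s,c)]),alpha=1.5))
E
```

```text
t 2.6 tcp [ 586.27 -109.71  201.57] yaw 85.33 F [-0.39  0.38 -0.28] M [0.04 0.01 0.06] w 0.346
shift [12.  31.4 12.1] rot [ 0.0111 -0.0152 -0.0059]
[223 160] [307 151]
```

View pics/d.png

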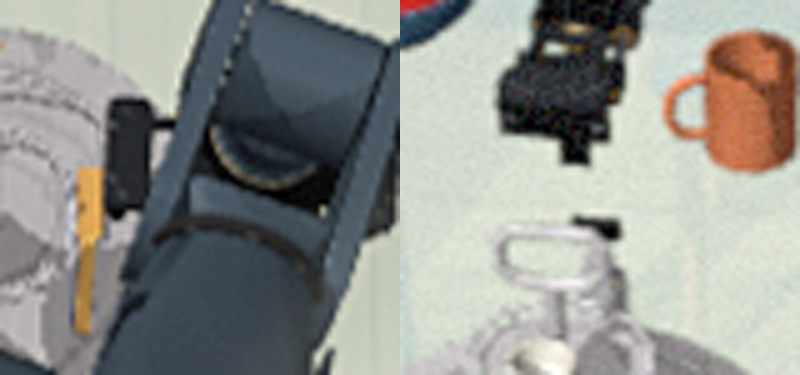

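Side crop: the tee spans columns 575–622 and the fingertip is at column 575. With the TCP at x=586, that puts the tee at x≈575, which agrees with my measurement.

Emit:
apply_moves(commands=[[[0.012, 0.011, 0.012], [0.011, -0.015, -0.006], -0.15], [[0, 0.01, 0], [0, 0, 0], -0.15], [[0, 0.0, 0], [0, 0, 0], -0.15], [[0, 0, 0], [0, 0, 0], -0.15]])

```text
t: 3.03
tcp_pos: [584.9, -99.6, 192.5]
tool_rot: [0.524, 0.487, -0.48, -0.508]
force: [-0.3, 0.4, 0.8]
gripper_width: 0.419
```

```bash
python3 - <<'E'
from h import *
to(575.5,-95.5,125,86.2)
E
```

```text
t 3.0333 tcp [584.89 -99.59 192.55] yaw 86.27 F [-0.25  0.36  0.76] M [-0.    0.03  0.01] w 0.419
shift [ 4.  67.3 11.3] rot [ 0.0241  0.0014 -0.0075]
```

Emit:
apply_moves(commands=[[[0.004, 0.005, 0.011], [0.024, 0, -0.0075], -0.15], [[0, 0.01, 0.004], [0, 0, 0], -0.15], [[0, 0.01, 0.002], [0, 0, 0], -0.15], [[0, 0.005, 0], [0, 0, 0], -0.15]])

```text
t: 3.37
tcp_pos: [571.9, -96.1, 167.0]
tool_rot: [0.52, 0.485, -0.482, -0.513]
force: [0.8, 0.1, -0.5]
gripper_width: 0.425
```

```bash
python3 - <<'E'
from h import *
to(575.5,-95.5,125,86.2)
E
```

```text
t 3.3667 tcp [571.88 -96.14 166.99] yaw 86.26 F [ 0.75  0.09 -0.5 ] M [ 0.01  0.03 -0.04] w 0.425
shift [ 1.  42.  -3.1] rot [ 0.0102  0.0011 -0.0035]
```

Emit:
apply_moves(commands=[[[0.001, 0.01, -0.003], [0.01, 0, -0.003], -0.15], [[0, 0.012, 0], [0, 0, 0], -0.15], [[0, 0.012, 0], [0, 0, 0], -0.15], [[0, 0.008, 0], [0, 0, 0], -0.15], [[0, 0.002, 0], [0, 0, 0], -0.15]])

```text
t: 3.78
tcp_pos: [577.1, -96.1, 119.8]
tool_rot: [0.516, 0.483, -0.483, -0.516]
force: [-0.3, 0.6, 0.2]
gripper_width: 0.427
```

```bash
python3 - <<'E'
from h import *
to(575.5,-95.5,125,86.2)
grab('side',2)
s=cv2.imread('pics/side_2.png')
cv2.imwrite('pics/e.png',cv2.convertScaleAbs(cv2.resize(s[115:215,170:300],None,fx=5,fy=5,interpolation=cv2.INTER_CUBIC),alpha=1.6))
E
```

```text
t 3.7833 tcp [577.08 -96.06 119.81] yaw 86.2 F [-0.33  0.57  0.2 ] M [0.03 0.07 0.04] w 0.427
shift [ 0.5 -5.2  1.6] rot [ 0.0001  0.     -0.0003]
```

View pics/e.png

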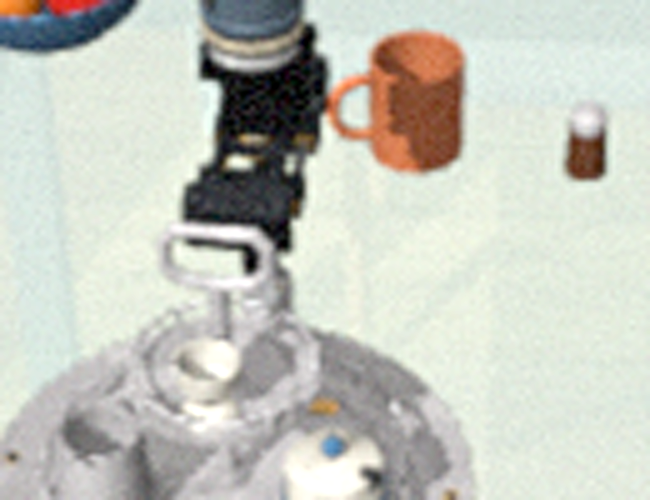

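The fingers are around the tee at about (265,255). Raise a little and close.

Emit:
apply_moves(commands=[[[0.0005, -0.003, 0.0015], [0, 0, 0], -0.4], [[0, 0, 0], [0, 0, 0], -0.6], [[0, 0, 0], [0, 0, 0], -0.75], [[0, 0, 0], [0, 0, 0], -0.75]])

```text
t: 4.17
tcp_pos: [576.6, -95.7, 123.9]
tool_rot: [0.517, 0.483, -0.483, -0.516]
force: [0.2, -0.5, -1.0]
gripper_width: 0.203
```

Emit:
apply_moves(commands=[[[0, 0, 0], [0, 0, 0], -0.85], [[0, 0, 0], [0, 0, 0], -1], [[0, 0, 0], [0, 0, 0], -1], [[0, 0, 0], [0, 0, 0], -1]])

```text
t: 4.5
tcp_pos: [576.6, -97.3, 124.2]
tool_rot: [0.518, 0.483, -0.484, -0.515]
force: [-0.3, -0.3, -1.0]
gripper_width: 0.132
```

```bash
python3 - <<'E'
from h import *
to(575.5,-95.5,125,86.2)
E
```

```text
t 4.5 tcp [576.62 -97.29 124.24] yaw 86.25 F [-0.28 -0.27 -0.97] M [-0.06  0.01  0.09] w 0.132
shift [ 1.7 -0.8  1.2] rot [ 0.0025  0.0009 -0.0037]
```

Gripped at 11.5 mm, and the y centring is -97.3 as predicted. Now pull gently.

Emit:
apply_moves(commands=[[[0, -0.0015, 0], [0, 0, 0], -1], [[0, -0.0015, 0], [0, 0, 0], -1], [[0, -0.0015, 0], [0, 0, 0], -1], [[0, -0.0015, 0], [0, 0, 0], -1]])

```text
t: 4.83
tcp_pos: [576.6, -97.3, 129.4]
tool_rot: [0.517, 0.483, -0.484, -0.515]
force: [2.2, -1.6, -5.3]
gripper_width: 0.137
```

Emit:
apply_moves(commands=[[[0, -0.0015, 0], [0, 0, 0], -1], [[0, -0.0015, 0], [0, 0, 0], -1]])

```text
t: 5.0
tcp_pos: [576.6, -97.3, 132.3]
tool_rot: [0.517, 0.483, -0.484, -0.515]
force: [1.3, -0.9, -5.7]
gripper_width: 0.133
```

Emit:
apply_moves(commands=[[[0, -0.001, 0], [0, 0, 0], -1], [[0, -0.001, 0], [0, 0, 0], -1], [[0, -0.001, 0], [0, 0, 0], -1]])

```text
t: 5.25
tcp_pos: [576.6, -97.3, 135.3]
tool_rot: [0.517, 0.483, -0.484, -0.515]
force: [1.9, -1.4, -6.5]
gripper_width: 0.134
```

Emit:
apply_moves(commands=[[[0, -0.0007, 0], [0, 0, 0], -1], [[0, -0.0007, 0], [0, 0, 0], -1], [[0, -0.0007, 0], [0, 0, 0], -1]])

```text
t: 5.5
tcp_pos: [576.6, -97.3, 137.3]
tool_rot: [0.517, 0.483, -0.484, -0.515]
force: [2.3, -1.0, -7.1]
gripper_width: 0.138
```

Emit:
apply_moves(commands=[[[0, -0.0007, 0], [0, 0, 0], -1], [[0, -0.0007, 0], [0, 0, 0], -1], [[0, -0.0007, 0], [0, 0, 0], -1]])

```text
t: 5.75
tcp_pos: [576.6, -97.3, 139.3]
tool_rot: [0.517, 0.483, -0.484, -0.515]
force: [1.9, -1.4, -8.0]
gripper_width: 0.137
```

Emit:
apply_moves(commands=[[[0, -0.0007, 0], [0, 0, 0], -1], [[0, -0.0007, 0], [0, 0, 0], -1], [[0, -0.0007, 0], [0, 0, 0], -1]])

```text
t: 6.0
tcp_pos: [576.6, -97.3, 141.4]
tool_rot: [0.517, 0.483, -0.484, -0.515]
force: [1.7, -2.3, -8.0]
gripper_width: 0.133
```

Emit:
apply_moves(commands=[[[0, -0.0007, 0], [0, 0, 0], -1], [[0, -0.0007, 0], [0, 0, 0], -1], [[0, -0.0007, 0], [0, 0, 0], -1]])

```text
t: 6.25
tcp_pos: [576.6, -97.3, 143.4]
tool_rot: [0.517, 0.483, -0.484, -0.515]
force: [2.8, -0.8, -8.5]
gripper_width: 0.135
```

Emit:
apply_moves(commands=[[[0, -0.0007, 0], [0, 0, 0], -1], [[0, -0.0007, 0], [0, 0, 0], -1], [[0, -0.0007, 0], [0, 0, 0], -1]])

```text
t: 6.5
tcp_pos: [576.6, -97.3, 145.5]
tool_rot: [0.517, 0.483, -0.484, -0.515]
force: [1.9, -2.0, -8.6]
gripper_width: 0.132
```

Emit:
apply_moves(commands=[[[0, -0.0007, 0], [0, 0, 0], -1], [[0, -0.0007, 0], [0, 0, 0], -1], [[0, -0.0007, 0], [0, 0, 0], -1]])

```text
t: 6.75
tcp_pos: [576.6, -97.3, 147.6]
tool_rot: [0.517, 0.483, -0.484, -0.515]
force: [2.5, -2.0, -9.6]
gripper_width: 0.135
```

Emit:
apply_moves(commands=[[[0, -0.0007, 0], [0, 0, 0], -1], [[0, -0.0007, 0], [0, 0, 0], -1], [[0, -0.0007, 0], [0, 0, 0], -1]])

```text
t: 7.0
tcp_pos: [576.6, -97.3, 149.7]
tool_rot: [0.517, 0.483, -0.484, -0.515]
force: [2.3, -1.3, -9.6]
gripper_width: 0.135
```

Emit:
apply_moves(commands=[[[0, -0.0007, 0], [0, 0, 0], -1], [[0, -0.0007, 0], [0, 0, 0], -1], [[0, -0.0007, 0], [0, 0, 0], -1]])

```text
t: 7.25
tcp_pos: [576.6, -97.3, 151.2]
tool_rot: [0.517, 0.483, -0.484, -0.515]
force: [4.9, -2.5, -15.6]
gripper_width: 0.136
```

Stop felt: the force jumped to 15.6 N at z=151.2. Ease off 0.9 mm.

Emit:
apply_moves(commands=[[[0, 0.0009, 0], [0, 0, 0], -1]])

```text
t: 7.33
tcp_pos: [576.6, -97.3, 150.3]
tool_rot: [0.517, 0.483, -0.484, -0.515]
force: [2.4, -1.7, -9.2]
gripper_width: 0.137
```

```bash
python3 - <<'E'
from h import *
to(576.6,-97.3,150.3,86.2)
E
```

```text
t 7.3333 tcp [576.59 -97.29 150.26] yaw 86.24 F [ 2.39 -1.75 -9.21] M [-0.18 -0.45 -0.04] w 0.137
shift [-0. -0. -0.] rot [ 0.0013  0.0006 -0.0032]
```

Emit:
apply_moves(commands=[[[0, 0, 0], [0, 0.04, 0], -1], [[0, 0, 0], [0, 0.04, 0], -1], [[0, 0, 0], [0, 0.04, 0], -1]])

```text
t: 7.58
tcp_pos: [576.6, -97.1, 150.2]
tool_rot: [0.546, 0.45, -0.451, -0.544]
force: [2.3, -0.8, -9.5]
gripper_width: 0.133
```

```bash
python3 - <<'E'
from h import *
to(576.6,-97.3,150.3,-3.8)
E
```

```text
t 7.5833 tcp [576.61 -97.08 150.15] yaw 79.1 F [ 2.31 -0.76 -9.55] M [-0.2  -0.52 -0.  ] w 0.133
shift [-0.2 -0.1 -0. ] rot [ 3.0000e-03  1.4468e+00 -1.1000e-03]
```

Emit:
apply_moves(commands=[[[0, -0.0002, 0], [0, 0.08, 0], -1], [[0, 0, 0], [0, 0.08, 0], -1], [[0, 0, 0], [0, 0.08, 0], -1], [[0, 0, 0], [0, 0.08, 0], -1], [[0, 0, 0], [0, 0.08, 0], -1]])

```text
t: 8.0
tcp_pos: [576.8, -96.5, 150.7]
tool_rot: [0.628, 0.327, -0.327, -0.626]
force: [2.6, -1.4, -10.0]
gripper_width: 0.133
```

```bash
python3 - <<'E'
from h import *
to(576.6,-97.3,150.3,-3.8)
E
```

```text
t 8.0 tcp [576.84 -96.46 150.75] yaw 55.08 F [ 2.59 -1.38 -9.97] M [-0.19 -0.46 -0.01] w 0.133
shift [-0.8  0.4 -0.3] rot [2.4000e-03 1.0277e+00 4.0000e-04]
```

Emit:
apply_moves(commands=[[[0, 0.0004, 0], [0, 0.08, 0], -1], [[0, 0, 0], [0, 0.08, 0], -1], [[0, 0, 0], [0, 0.08, 0], -1], [[0, 0, 0], [0, 0.08, 0], -1], [[0, 0, 0], [0, 0.08, 0], -1]])

```text
t: 8.42
tcp_pos: [577.3, -96.0, 150.8]
tool_rot: [0.682, 0.19, -0.188, -0.681]
force: [2.7, -0.5, -9.9]
gripper_width: 0.137
```

```bash
python3 - <<'E'
from h import *
to(576.6,-97.3,150.3,-3.8)
E
```

```text
t 8.4167 tcp [577.35 -96.03 150.84] yaw 30.99 F [ 2.66 -0.55 -9.95] M [-0.33 -0.55  0.04] w 0.137
shift [-1.3  0.5 -0.7] rot [0.0021 0.6072 0.002 ]
```

Emit:
apply_moves(commands=[[[0, 0.0006, 0], [0, 0.08, 0], -1], [[0, 0, 0], [0, 0.08, 0], -1], [[0, 0.0002, 0], [0, 0.08, 0], -1], [[0, 0, 0], [0, 0.08, 0], -1], [[0, 0, 0], [0, 0.08, 0], -1]])

```text
t: 8.83
tcp_pos: [578.0, -95.8, 150.6]
tool_rot: [0.706, 0.044, -0.041, -0.705]
force: [2.8, -1.0, -8.9]
gripper_width: 0.137
```

```bash
python3 - <<'E'
from h import *
to(576.6,-97.3,150.3,-3.8)
E
```

```text
t 8.8333 tcp [578.   -95.81 150.56] yaw 6.91 F [ 2.81 -1.01 -8.93] M [-0.34 -0.41 -0.01] w 0.137
shift [-1.6  0.3 -1.3] rot [0.0018 0.1869 0.0036]
```

Emit:
apply_moves(commands=[[[0, 0.0002, 0], [0, 0.09, 0], -1], [[0, 0, 0], [0, 0.088, 0], -1], [[0, 0, 0], [0, 0.005, 0], -1]])

```text
t: 9.08
tcp_pos: [578.3, -95.8, 150.7]
tool_rot: [0.707, -0.024, 0.027, -0.706]
force: [3.0, -1.3, -9.3]
gripper_width: 0.133
```

```bash
python3 - <<'E'
from h import *
to(576.6,-97.3,150.3,-3.8)
E
```

```text
t 9.0833 tcp [578.35 -95.83 150.72] yaw -4.18 F [ 3.02 -1.3  -9.33] M [-0.41 -0.34 -0.01] w 0.133
shift [-1.6  0.4 -1.6] rot [ 0.0017 -0.0066  0.0043]
```

Emit:
apply_moves(commands=[[[0, 0.0008, 0], [0, -0.006, 0], -1], [[0, 0.0008, 0], [0, 0, 0], -1], [[0, 0.0008, 0], [0, 0, 0], -1], [[0, 0.0008, 0], [0, 0, 0], -1]])

```text
t: 9.42
tcp_pos: [578.3, -95.8, 147.6]
tool_rot: [0.707, -0.02, 0.023, -0.706]
force: [2.9, -0.4, -8.7]
gripper_width: 0.136
```

Emit:
apply_moves(commands=[[[0, 0.0006, 0], [0, 0, 0], -1], [[0, 0.0006, 0], [0, 0, 0], -1]])

```text
t: 9.58
tcp_pos: [578.3, -95.8, 146.3]
tool_rot: [0.707, -0.019, 0.022, -0.706]
force: [2.8, -2.1, -9.3]
gripper_width: 0.137
```

Emit:
apply_moves(commands=[[[0, 0.0004, 0], [0, 0, 0], -1], [[0, 0.0003, 0], [0, 0, 0], -1]])

```text
t: 9.75
tcp_pos: [578.3, -95.8, 145.6]
tool_rot: [0.707, -0.019, 0.022, -0.706]
force: [2.2, -1.7, -5.3]
gripper_width: 0.139
```

Emit:
apply_moves(commands=[[[0, 0.0003, 0], [0, 0, 0], -1]])

```text
t: 9.83
tcp_pos: [578.3, -95.8, 145.6]
tool_rot: [0.707, -0.019, 0.022, -0.706]
force: [1.7, -1.3, -5.7]
gripper_width: 0.131
```

Seated: at z=145.6 the spring load is passing to the notch. Let go.

Emit:
apply_moves(commands=[[[0, 0.0003, 0], [0, 0, 0], -1], [[0, 0, 0], [0, 0, 0], -0.6], [[0, 0, 0], [0, 0, 0], -0.4], [[0, 0, 0], [0, 0, 0], -0.2], [[0, 0, 0], [0, 0, 0], -0.15], [[0, 0, 0], [0, 0, 0], -0.15]])

```text
t: 10.33
tcp_pos: [578.7, -95.2, 150.0]
tool_rot: [0.708, -0.018, 0.023, -0.706]
force: [0.1, 0.4, -0.3]
gripper_width: 0.385
```

Emit:
apply_moves(commands=[[[0, -0.01, 0], [0, 0, 0], -0.15], [[0, -0.02, 0], [0, 0, 0], -0.15], [[0, -0.035, 0], [0, 0, 0], -0.15], [[0, -0.035, 0], [0, 0, 0], -0.15], [[0, -0.035, 0], [0, 0, 0], -0.15], [[0, -0.03, 0], [0, 0, 0], -0.15], [[0, 0, 0], [0, 0, 0], -0.15]])

```text
t: 10.92
tcp_pos: [576.0, -94.0, 325.6]
tool_rot: [0.707, -0.019, 0.021, -0.707]
force: [1.4, 0.3, 0.5]
gripper_width: 0.428
```

```bash
python3 - <<'E'
from h import *
to(586.5,59,320,86.2)
grab('side',3)
s=cv2.imread('pics/side_3.png')
cv2.imwrite('pics/f.png',cv2.convertScaleAbs(cv2.resize(s[115:215,170:300],None,fx=5,fy=5,interpolation=cv2.INTER_CUBIC),alpha=1.6))
E
```

```text
t 10.9167 tcp [575.99 -94.01 325.61] yaw -3.3 F [1.4  0.32 0.52] M [-0.1  -0.01 -0.01] w 0.428
shift [  1.7   5.6 153.4] rot [ 0.0023 -1.562   0.002 ]
```

View pics/f.png

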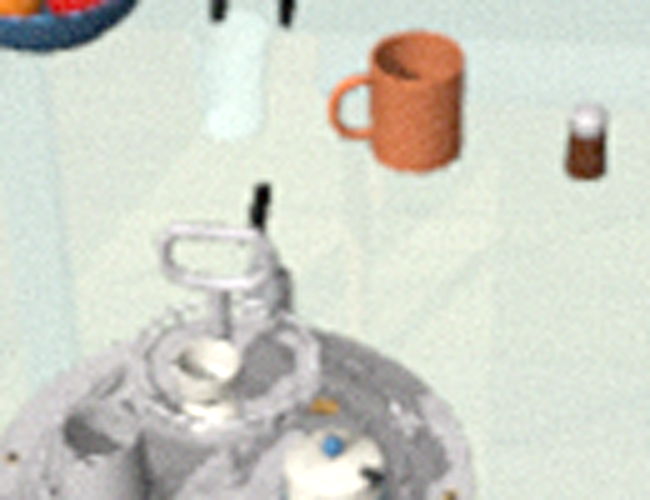

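The tee stays raised and quarter-turned at (262,203). Next, move over the loop.

Emit:
apply_moves(commands=[[[0, 0, 0.03], [0, -0.12, 0], -0.15], [[0.003, 0, 0.03], [0, -0.12, 0], -0.15], [[0.006, 0, 0.03], [0, -0.12, 0], -0.15], [[0.01, 0, 0.03], [0, -0.12, 0], -0.15], [[0.014, 0, 0.025], [0, -0.12, 0], -0.15], [[0, 0, 0], [0, -0.12, 0], -0.15], [[0, 0, 0], [0, -0.12, 0], -0.15], [[0, 0, 0], [0, -0.12, 0], -0.15], [[0, 0, 0], [0, -0.12, 0], -0.15], [[0, 0, 0], [0, -0.12, 0], -0.15], [[0, 0, 0], [0, -0.12, 0], -0.15], [[0, 0, 0], [0, -0.12, 0], -0.15], [[0, 0, 0], [0, -0.1, 0], -0.15]])

```text
t: 12.05
tcp_pos: [568.4, 66.0, 310.8]
tool_rot: [-0.5, -0.485, 0.498, 0.516]
force: [-1.0, -0.1, 1.0]
gripper_width: 0.423
```

```bash
python3 - <<'E'
from h import *
to(586.5,59.5,300,86.2)
E
```

```text
t 12.05 tcp [568.39  66.04 310.81] yaw 88.1 F [-0.97 -0.11  0.99] M [ 0.05 -0.05 -0.02] w 0.423
shift [ -6.   10.2 -18.6] rot [-0.0297  0.0332  0.0019]
```

Emit:
apply_moves(commands=[[[-0.006, 0.005, -0.0186], [-0.03, 0.033, 0.002], -0.15], [[0, 0, -0.004], [0, 0, 0], -0.15], [[0, 0, 0], [0, 0, 0], -0.15]])

```text
t: 12.3
tcp_pos: [587.7, 59.8, 301.8]
tool_rot: [-0.513, -0.482, 0.486, 0.518]
force: [0.1, 0.6, 1.6]
gripper_width: 0.424
```

```bash
python3 - <<'E'
from h import *
to(586.5,59.5,243,86.2)
E
```

```text
t 12.3 tcp [587.72  59.76 301.85] yaw 86.42 F [0.06 0.58 1.57] M [ 0.05 -0.01 -0.  ] w 0.424
shift [-0.4 58.9  0.7] rot [-0.0081  0.0038  0.0004]
```

Emit:
apply_moves(commands=[[[0, 0.012, 0.0007], [-0.008, 0.004, 0], -0.15], [[0, 0.015, 0], [0, 0, 0], -0.15], [[0, 0.015, 0], [0, 0, 0], -0.15], [[0, 0.009, 0], [0, 0, 0], -0.15], [[0, 0.002, 0], [0, 0, 0], -0.3]])

```text
t: 12.72
tcp_pos: [583.8, 60.8, 246.2]
tool_rot: [-0.514, -0.482, 0.485, 0.518]
force: [-0.3, -0.1, -0.5]
gripper_width: 0.398
```

```bash
python3 - <<'E'
from h import *
to(586.5,59.5,243,86.2)
E
```

```text
t 12.7167 tcp [583.79  60.78 246.2 ] yaw 86.24 F [-0.33 -0.14 -0.48] M [ 0.05  0.03 -0.03] w 0.398
shift [-1.1  3.2 -2.8] rot [-0.0068  0.0008  0.0012]
```

Emit:
apply_moves(commands=[[[-0.001, 0.004, -0.003], [-0.007, 0, 0], -0.5], [[0, 0, 0], [0, 0, 0], -0.6], [[0, 0, 0], [0, 0, 0], -0.75], [[0, 0, 0], [0, 0, 0], -0.85], [[0, 0, 0], [0, 0, 0], -1], [[0, 0, 0], [0, 0, 0], -1], [[0, 0, 0], [0, 0, 0], -1]])

```text
t: 13.3
tcp_pos: [586.6, 59.5, 242.3]
tool_rot: [-0.516, -0.484, 0.483, 0.516]
force: [0.1, -0.0, -2.6]
gripper_width: 0.103
```

```bash
python3 - <<'E'
from h import *
to(586.5,59.5,243,86.2)
E
```

```text
t 13.3 tcp [586.59  59.49 242.35] yaw 86.28 F [ 0.1  -0.03 -2.55] M [ 0.02 -0.02 -0.02] w 0.103
shift [ 0.  -0.7  0.1] rot [-0.0002  0.0013  0.0008]
```

Emit:
apply_moves(commands=[[[0, 0, 0], [0, 0.015, 0], -1], [[0, 0, 0], [0, 0.025, 0], -1], [[0, 0, 0], [0, 0.03, 0], -1]])

```text
t: 13.55
tcp_pos: [586.6, 59.5, 242.3]
tool_rot: [-0.533, -0.465, 0.464, 0.533]
force: [0.6, 0.5, -2.8]
gripper_width: 0.102
```

```bash
python3 - <<'E'
from h import *
to(586.5,59.5,242.3,24.2)
E
```

```text
t 13.55 tcp [586.57  59.51 242.31] yaw 82.14 F [ 0.62  0.5  -2.79] M [ 0.05 -0.12  0.2 ] w 0.102
shift [-0.   0.   0.1] rot [-5.0000e-04  1.0112e+00  4.0000e-04]
```

Only friction (0.2 N m); it turns freely.

Emit:
apply_moves(commands=[[[0, 0, 0], [0, 0.04, 0], -1], [[0, 0, 0], [0, 0.05, 0], -1], [[0, 0, 0], [0, 0.06, 0], -1], [[0, 0, 0], [0, 0.06, 0], -1], [[0, 0, 0], [0, 0.06, 0], -1], [[0, 0, 0], [0, 0.06, 0], -1], [[0, 0, 0], [0, 0.06, 0], -1], [[0, 0, 0], [0, 0.06, 0], -1], [[0, 0, 0], [0, 0.05, 0], -1], [[0, 0, 0], [0, 0.04, 0], -1], [[0, 0, 0], [0, 0.03, 0], -1], [[0, 0, 0], [0, 0.015, 0], -1]])

```text
t: 14.55
tcp_pos: [587.0, 60.3, 242.3]
tool_rot: [0.649, 0.281, -0.28, -0.649]
force: [0.6, -0.2, -2.0]
gripper_width: 0.11
```

```bash
python3 - <<'E'
from h import *
to(586.5,59.5,242.3,24.2)
E
```

```text
t 14.55 tcp [586.99  60.32 242.35] yaw 46.77 F [ 0.58 -0.17 -1.99] M [-0.09 -0.03  0.08] w 0.11
shift [-0.9  0.  -0.2] rot [0.0004 0.394  0.0012]
```

Emit:
apply_moves(commands=[[[0, 0, 0], [0, 0.03, 0], -1], [[0, 0, 0], [0, 0.05, 0], -1], [[0, 0, 0], [0, 0.06, 0], -1], [[0, 0, 0], [0, 0.06, 0], -1], [[0, 0, 0], [0, 0.06, 0], -1], [[0, 0, 0], [0, 0.05, 0], -1], [[0, 0, 0], [0, 0.04, 0], -1], [[0, 0, 0], [0, 0.03, 0], -1], [[0, 0, 0], [0, 0.02, 0], -1]])

```text
t: 15.3
tcp_pos: [587.5, 60.6, 242.3]
tool_rot: [0.693, 0.141, -0.139, -0.693]
force: [1.1, -0.1, -2.5]
gripper_width: 0.104
```

```bash
python3 - <<'E'
from h import *
to(586.5,59.5,242.3,24.2)
grab('side',4);s=cv2.imread('pics/side_4.png')
hsv=cv2.cvtColor(s,cv2.COLOR_BGR2HSV);m=cv2.inRange(hsv,(95,90,50),(125,255,255));m[:150]=0;m[260:]=0;m[:,:140]=0;m[:,300:]=0
n,l,st,ce=cv2.connectedComponentsWithStats(m);print(st[1:].tolist(),ce[1:].round(1).tolist())
C=np.array([586.5,59.5]);
for c in ce[1:]:
    for z in(120,):
        w=onz('side',*c,z)[:2]-C;print(w.round(1),np.hypot(*w).round(1),np.degrees(np.arctan2(w[1],w[0])).round(1))
m=cv2.inRange(hsv,(10,40,70),(30,150,255));m[:250]=0;m[320:]=0;m[:,:150]=0;m[:,250:]=0
c=cv2.convexHull(max(cv2.findContours(m,0,2)[0],key=cv2.contourArea));(u,v),ax,_=cv2.fitEllipse(c);w=onz('side',u,v,16)[:2]-C;print('plate',u,v,ax,w,np.degrees(np.arctan2(w[1],w[0])))
cv2.imwrite('pics/g.png',cv2.convertScaleAbs(cv2.resize(s[150:320,140:300],None,fx=3.5,fy=3.5,interpolation=cv2.INTER_CUBIC),alpha=1.4))
E
```

```text
t 15.3 tcp [587.5   60.62 242.34] yaw 22.82 F [ 1.09 -0.1  -2.54] M [-0.11 -0.05  0.06] w 0.104
shift [-1.4  0.  -0.6] rot [ 0.0013 -0.024   0.0023]
[[210, 211, 3, 3, 8], [217, 225, 4, 3, 4], [206, 228, 7, 2, 7], [214, 228, 2, 1, 2]] [[210.9, 212.1], [218.5, 226.2], [209.0, 228.6], [214.5, 228.0]]
[ 4.5 93.4] 93.5 87.3
[-27.5 156.4] 158.8 100.0
[  1.5 168.3] 168.3 89.5
[-15.6 164.8] 165.5 95.4
plate 202.44326782226562 282.28717041015625 (50.594600677490234, 63.70247268676758) [ 11.85637983 300.72720785] 87.74224327123275
```

View pics/g.png

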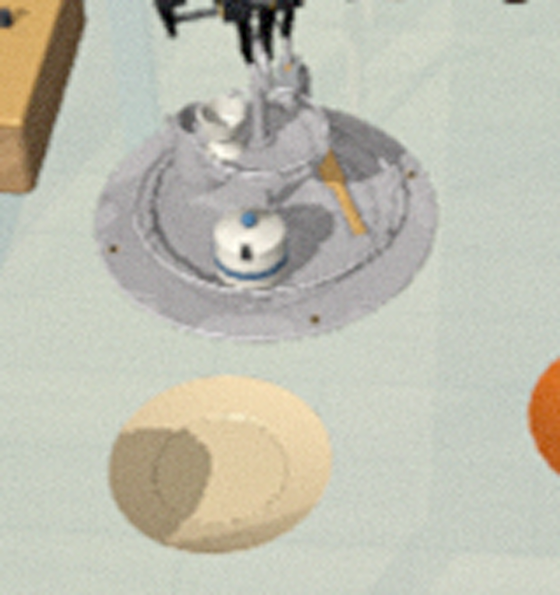

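The jam pot knob (249,218) bears 87.3° from the axis and the plate 87.7–88.3°, so they are aligned. Release and retreat.

Emit:
apply_moves(commands=[[[0, 0, 0], [0, 0, 0], -0.8], [[0, 0, 0], [0, 0, 0], -0.5], [[0, 0, 0], [0, 0, 0], -0.3], [[0, 0, 0], [0, 0, 0], -0.2], [[0, 0, 0], [0, 0, 0], -0.2], [[0, -0.015, 0], [0, 0, 0], -0.2], [[0, -0.025, 0], [0, 0, 0], -0.2], [[0, -0.03, 0], [0, 0, 0], -0.2], [[0, -0.03, 0], [0, 0, 0], -0.2], [[0, -0.03, 0], [0, 0, 0], -0.2], [[0, 0, 0], [0, 0, 0], -0.2], [[0, 0, 0], [0, 0, 0], -0.2]])

```text
t: 16.35
tcp_pos: [586.8, 61.0, 379.6]
tool_rot: [-0.693, -0.141, 0.139, 0.693]
force: [-0.5, 0.3, -1.7]
gripper_width: 0.4
```

```bash
python3 - <<'E'
from h import *
to(586.5,59.5,350,24.2)
grab('side',5);s=cv2.imread('pics/side_5.png')
print(onz('side',*np.array([0,0]),120)[:0])
hsv=cv2.cvtColor(s,cv2.COLOR_BGR2HSV);m=cv2.inRange(hsv,(95,90,50),(125,255,255));m[:200]=0;m[219:]=0;m[:,:180]=0;m[:,240:]=0
v,u=np.nonzero(m);w=onz('side',u.mean(),v.mean(),120)[:2]-[586.5,59.5];print(w,np.degrees(np.arctan2(w[1],w[0])))
cv2.imwrite('pics/i.png',cv2.convertScaleAbs(cv2.resize(s[110:300,140:340],None,fx=3,fy=3,interpolation=cv2.INTER_CUBIC),alpha=1.4))
E
```

```text
t 16.35 tcp [586.84  61.03 379.62] yaw 22.88 F [-0.45  0.25 -1.67] M [-0.08  0.06 -0.03] w 0.4
shift [-1.  29.6 -1.3] rot [ 0.0002 -0.023   0.0027]
[]
[ 6.25017065 94.37199826] 86.21088680679843
```

View pics/i.png

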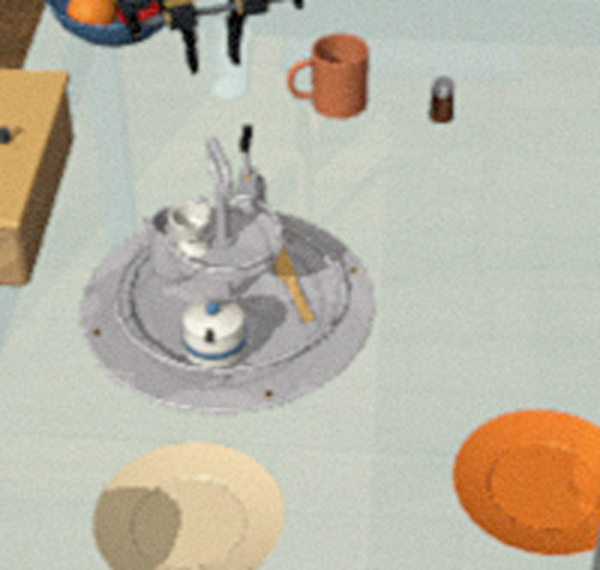

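The tee is up and turned at (246,139), everything is standing, and the gripper is clear. Hand in.

```bash
python3 -c "
from plant import robot
print(robot.hand_in())"
```

```text
the job is handed in; nothing more can be done
None
```

The lock is drawn and resting in its notch, the jam pot stands beside the beige plate, and the job was handed in at about 16.4 s.

- **Lock:** I drew the T-handle up about 27 mm until I felt the stop; the highest reading was 15.6 N along the pull (about 16.5 N in all). I eased off 0.9 mm, gave it a quarter turn with almost no resistance, and let it down about 5 mm. After I let go, the pictures show it still up and turned.
- **Caddy:** I turned it by its loop about 63°, against about 0.2 N m at most, then let go and moved clear.
- **Last checks:** The jam pot bears 86–87° from the caddy's axis and the plate 88°. The two readings of the jam pot, just before and just after release, differ by about 1°, which is about one pixel. The jam pot, egg cup, mug and shaker are standing, and the gripper touches nothing. The pitcher is hidden behind the upper tier in the last picture, so I could not check it by eye after the turn.

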